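# Line up sample containers by height on a row of mats

### The job

Line up the spice jar, the red-lidded jar and the two glass vials in order of height on the row of four mats, each standing upright in the middle of its own mat: the tallest on the square mat at the end of the row, then ever shorter along the row, the shortest on the mat at the other end. Leave the small roll of black tape where it lies.

Things in the scene. Friction and masses are not known exactly. Their poses are not given: they have to be found in the camera images.
- spice_jar_center (a point): the tallest container: clear spice jar with a green cap and a paper label, round, 46 diameter, 106 high. Loose, upright on the worktop in the left half or the middle; lids and stoppers do not come off. This point: its centre, half-way up; z up along its axis.
- red_jar_center (a point): the second tallest: white plastic jar with a red screw lid, round, body 60 diameter and 56 high, then the lid, 63 diameter; 72 high in all. Loose, upright on the worktop in the left half or the middle; lids and stoppers do not come off. This point: its centre, half-way up; z up along its axis.
- aqua_vial_center (a point): the third tallest: the larger of two glass sample vials, aqua stopper, round, body 28 diameter and about 50 high, narrower stopper above; 60 high in all. Loose, upright on the worktop in the left half or the middle; lids and stoppers do not come off. This point: its centre, half-way up; z up along its axis.
- white_vial_center (a point): the shortest: the smaller of two glass sample vials, white stopper, round, body 22 diameter and about 38 high, narrower stopper above; 46 high in all. Loose, upright on the worktop in the left half or the middle; lids and stoppers do not come off. This point: its centre, half-way up; z up along its axis.
- square_mat: the square mat (54 by 54), at one end of the straight slanting row of four thin dark rubber mats, 68 mm apart centre to centre, on the right of the worktop; the mats are 3 thick and stuck down, and the row's place and direction vary. Origin: centre of its underside, on the worktop; z up; y along the row towards its end nearer the robot, x across it. Which end is the square one varies.
- second_mat: round mat, 54 diameter, the second counted from the end nearer the robot of the straight slanting row of four thin dark rubber mats, 68 mm apart centre to centre, on the right of the worktop; the mats are 3 thick and stuck down, and the row's place and direction vary. Origin: centre of its underside, on the worktop; z up; y along the row towards its end nearer the robot, x across it.
- third_mat: round mat, 54 diameter, the third counted from the end nearer the robot of the straight slanting row of four thin dark rubber mats, 68 mm apart centre to centre, on the right of the worktop; the mats are 3 thick and stuck down, and the row's place and direction vary. Origin: centre of its underside, on the worktop; z up; y along the row towards its end nearer the robot, x across it.
- end_mat: round mat, 54 diameter, at the end opposite to the square mat of the straight slanting row of four thin dark rubber mats, 68 mm apart centre to centre, on the right of the worktop; the mats are 3 thick and stuck down, and the row's place and direction vary. Origin: centre of its underside, on the worktop; z up; y along the row towards its end nearer the robot, x across it.
- tape_roll_center (a point): small roll of black tape lying flat near the containers, 53 diameter, 19 high; not part of the job. This point: its centre, half-way up.
Not all that is in view belongs to the job. What is shaped like the part that bears red_jar_center but orange is not meant.

How it is judged:
By the outcome, as a careful person would: the job done as asked, in the order asked, and still so for the second after the job is handed in, with the robot touching nothing.
It also fails if it takes over 112 s, if anything falls off the work surface, if the arm or the gripper's body presses on something with over 40 N, if the wrist force passes 120 N, or if a joint passes its speed limit or range.

### The arm

A 6-joint arm with a two-finger parallel gripper is mounted at the origin on a cart in front of the work surface, level with it; the furniture and walls round the work are solid. World frame = base frame: x ahead of the robot, y to its left, z up, the work surface at z = 0. Lengths are in m, angles in rad, forces in N, time in s.
With the tool pointing down it reaches from about 0.25 to 0.85 m from the base axis. Payload 12.5 kg.
Tool frame: the origin (TCP) lies at the centre of the arm's flange, where the gripper is bolted on; the fingertips stand 186 mm ahead of it and the grasp point (between the pads) lies 167 mm ahead of it (r.nose_length is the distance from the TCP to the fingertips, in m); z points along the fingers, y is the line along which they close (so a half turn about z gives the same grasp; the last joint's range is limited). The gripper opens to 93 mm and grips with 3 to 60 N. Pads are 15 mm wide; open, the fingers measure 128 mm over their backs; the gripper's body (75 mm by 188 mm) begins 65 mm behind the grasp point.
Start: joints at [-1.269, 0.351, 1.652, -0, 1.139, -0.085], TCP at [0.207, -0.509, 0.405] pointing down, gripper open.
Joint ranges: [-2.75, 2.75], [-0.79, 2.1], [0.01, 2.65], [-1.57, 4.71], [0.07, 3.14], [-2.87, 2.87]. Speed limits (rad/s): [2.22, 2.22, 2.79, 3.14, 3.14, 3.14].

### API

Orientations are given as a rotation vector (axis times angle).
In Python, from cell import telemetry, optics, r gives the robot as it stands.
- The arm moves only by the tool apply_moves, never from a script. Its arguments are lists of equal length, an entry for each row: "angular": the turn, a rotation vector about the tool's x, y, z in rad, a list of three; "translation": the shift along the tool's x, y, z in cm, a list of three; "claw": the finger opening in cm, from 0 to 9.3. A call has 1 to 12 rows; each row is the pose to reach, as a shift and turn from the pose commanded when the call began, along the tool's axes at that moment; what a row does not reach only later rows make up. A row lasts 1/12 s, in which the tool goes at most 41.7 mm and 7.16 degrees, less where a joint would pass 70% of its speed; a pose out of reach is approached as far as the arm can. A call with a gripper value outside its range is refused whole. The fingers move at their own pace and stop on an object; "squeeze" is the grip in N (left out, the last holds). Time passes only in rows, so rows that repeat a pose let the fingers close. It gives the time, the measured TCP pose, the force, the opening and the grip force at its end, in the units of the state.
- telemetry.observe(): the state, without advancing time (a new reading comes with each control period).
- optics.capture(name): name is "scene" or "top" or "wrist"; returns a dict with "image" (400x640x3 uint8, blue, green, red), "range_z" (400x640 float32, m along the optical axis (not along the pixel's ray), 0 where there is no reading), "fx", "fy", "cx", "cy" (pixels), "k1" (the pictures are not rectified: a ray, as slopes to the right and down, at radius r is drawn at 1 + k1 r^2 times it, then the intrinsics apply), "position" and "rotation" of the camera in the world. Camera axes: x right, y down, z forward; pixel columns grow to the right and rows downward; lengths in m; the calibration is good to about 2 mm. A picture is of the moment at which its call begins.
- r.close_job(): hands the job in; it is judged then, once.
The state is a dict: "clock": time; "q": joint angles; "joint_vel": joint speeds; "effort": joint torques, N m; "tcp_pos": TCP position; "tcp_rot": TCP orientation; "contact_force": force on the tool from outside, world axes, zero at the start; "torque": the same for the moment, N m; "opening": opening from 0.0 (shut) to 1.0 (fully open); "gripper_force": force on a finger pad.
Only numpy, scipy, OpenCV 4.12 (cv2) and the standard library are available. Lean on these libraries where they do the work, as an engineer would, in place of code of your own. Each camera call takes 0.05 s, during which the arm holds its last target. There are 200 camera calls.

## Working session

There is one attempt and no reset: what is moved stays moved. The work goes in short steps, Python scripts to look and compute and a tool call to move; the robot and the scene stay as the last step left them, time stands still between calls to the robot, and variables do not carry over. Pictures are saved under pics/ and viewed, at most 14 in all, crops included, and the job is handed in when it is done.

Besides the shell and the picture viewer there is one more tool, called after ">>>" as name(argument=value, ...) on one line, values as JSON. apply_moves: Moves the arm, as the interface text tells. Its arguments: {"type":"object","properties":{"angular":{"type":"array","items":{"type":"array","items":{"type":"number"}}},"translation":{"type":"array","items":{"type":"array","items":{"type":"number"}}},"claw":{"type":"array","items":{"type":"number"}},"squeeze":{"type":"number"}},"required":["angular","translation","claw"]}

```bash
mkdir -p pics; ls; python3 - <<'E'
from cell import telemetry, optics, r
import cv2, numpy as np, pickle
d={}
for n in("scene","top"):
    c=optics.capture(n); d[n]=c
    cv2.imwrite(f"pics/{n}0.png",c["image"])
    print(n,c["position"],c["rotation"],c["fx"],c["fy"],c["cx"],c["cy"],c["k1"])
pickle.dump(d,open("c0.pkl","wb"))
s=telemetry.observe();print(s)
E
```

```text
pics
scene [-0.23509515  0.66348022  0.58610575] [-0.92934434  2.17926799 -1.30891364] 485.98515199239733 485.98515199239733 314.9987715720497 194.8448899810675 0.049233057952812055
top [ 0.40180296 -0.03840478  1.25474809] [-2.18526434  2.1401578  -0.08245356] 441.42531126524955 441.42531126524955 317.52612862804074 198.52537365485344 -0.035583132360627136
{'clock': 0.1, 'q': array([-1.26858703e+00,  3.51146081e-01,  1.65234249e+00,  4.39965982e-05,
        1.13908497e+00, -8.46078138e-02]), 'joint_vel': array([-4.10444185e-05, -2.18479510e-03, -3.71228739e-03, -4.67233442e-04,
       -7.27985969e-04, -1.58955382e-04]), 'effort': array([ 1.51046163e-03, -4.98028815e+01, -2.85703593e+01,  7.00526917e-02,
        2.38629448e-02, -1.55804372e-05]), 'tcp_pos': array([ 0.20747221, -0.50924343,  0.40428173]), 'tcp_rot': array([-3.08206141e+00, -6.03613188e-01,  1.04891382e-04]), 'contact_force': array([ 0.80084409,  0.75058525, -0.08770617]), 'torque': array([ 0.01332561, -0.03231133,  0.01901597]), 'gripper_force': 0.0, 'opening': 1.000445203220153}
```

View pics/top0.png

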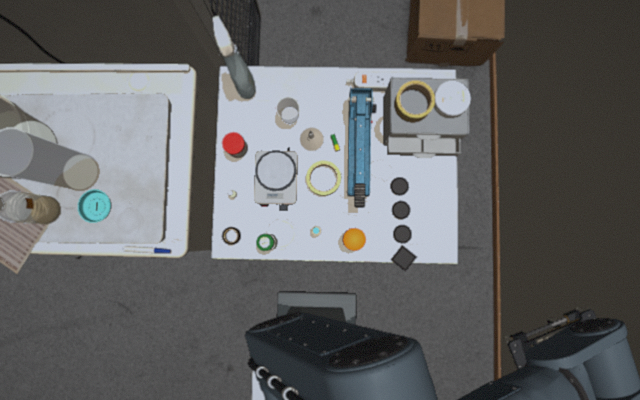

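View pics/scene0.png

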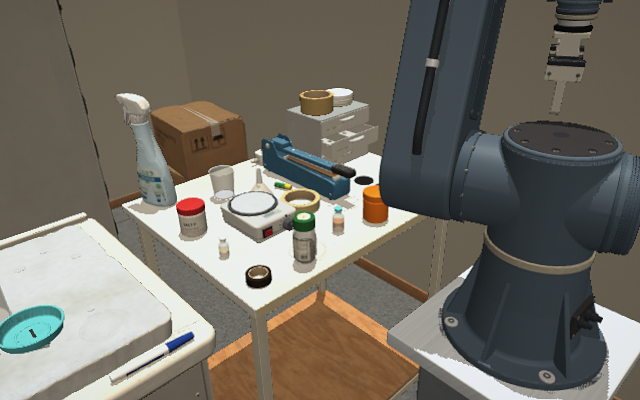

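The top view shows the red lid at (234,144), green cap at (265,242), aqua stopper at (315,231), white stopper at (233,194), tape at (231,235) and the orange decoy at (354,239). The mats are at (400,186), (400,210), (402,233), and the square one at (403,258) is nearest the robot. The scene view has the same containers at (191,203), (304,221), (339,211) and (223,241).

```bash
cat > h.py <<'E'
import cv2, numpy as np
from scipy.spatial.transform import Rotation as R
def ray(c,uv):
    K=np.array([[c["fx"],0,c["cx"]],[0,c["fy"],c["cy"]],[0,0,1]])
    p=cv2.undistortPoints(np.array(uv,float).reshape(-1,1,2),K,np.array([c["k1"],0,0,0,0.]))[:,0]
    d=np.c_[p,np.ones(len(p))]
    return np.array(c["position"]),d@R.from_rotvec(c["rotation"]).as_matrix().T
def plane(c,uv,z):
    o,d=ray(c,uv); return o+d*((z-o[2])/d[:,2])[:,None]
def cloud(c):
    v,u=np.nonzero(c["range_z"]>0); o,d=ray(c,np.c_[u,v]); 
    P=np.full(c["range_z"].shape+(3,),np.nan); P[v,u]=o+d*c["range_z"][v,u][:,None]; return P
def blobs(c,lo,hi,box,amin=8):
    """HSV blobs within box (u0,v0,u1,v1): centroid of hull, area, bbox"""
    u0,v0,u1,v1=box; im=cv2.cvtColor(c["image"][v0:v1,u0:u1],cv2.COLOR_BGR2HSV)
    m=cv2.inRange(im,np.array(lo),np.array(hi)); out=[]
    for k in cv2.findContours(m,cv2.RETR_EXTERNAL,cv2.CHAIN_APPROX_NONE)[0]:
        h=cv2.convexHull(k); M=cv2.moments(h)
        if M["m00"]>=amin: out.append((round(M["m10"]/M["m00"]+u0,1),round(M["m01"]/M["m00"]+v0,1),M["m00"],cv2.boundingRect(k)))
    return out
def goal(s,p,yaw_vec=None):
    """shift in tool axes (cm) to bring grasp point to p, with tool down"""
    T=R.from_rotvec(s["tcp_rot"]).as_matrix()
    return T.T@(np.array(p)+[0,0,.167]-s["tcp_pos"])*100
E
python3 - <<'E'
import pickle; from h import *
d=pickle.load(open("c0.pkl","rb")); t=d["top"]
np.set_printoptions(precision=4,suppress=True)
def show(n,lo,hi,box,z,a=8):
    for b in blobs(t,lo,hi,box,a): print(n,b,plane(t,[b[:2]],z)[0])
show("red",(0,150,80),(8,255,255),(215,125,255,165),.072)
show("green",(40,80,40),(85,255,255),(250,228,285,255),.106)
show("aqua",(80,60,80),(100,255,255),(300,220,330,245),.058,4)
show("orange",(8,150,80),(20,255,255),(335,220,375,255),.072)
show("mats",(0,0,0),(180,255,90),(380,170,425,275),.003,100)
P=cloud(t)
for n,b in dict(white=(222,182,246,206),aqua=(304,220,328,244),green=(250,228,285,255)).items():
    z=P[b[1]:b[3],b[0]:b[2]]; i=np.nanargmax(z[...,2]); print(n,z.reshape(-1,3)[i])
print("table",np.nanmedian(P[210:225,270:300,2]))
for n,b in dict(sealer=(345,85,375,210),box=(384,75,472,158),handle=(350,180,372,212),scale=(252,148,300,212),mug=(275,95,302,127)).items():
    z=P[b[1]:b[3],b[0]:b[2]].reshape(-1,3); z=z[z[:,2]>.015]; print(n,np.nanmin(z,0),np.nanmax(z,0))
z=P[180:260:6,344:420:4,2]; print((z*1000).round())
w=cv2.resize(t["image"][170:270,205:425],None,fx=3.6,fy=3.6,interpolation=cv2.INTER_CUBIC); cv2.imwrite("pics/z1.png",w)
E
```

```text
red (233.3, 143.3, 336.0, (8, 8, 22, 22)) [0.6628 0.2203 0.072 ]
green (264.8, 242.0, 202.5, (7, 6, 17, 17)) [0.3959 0.12   0.106 ]
aqua (315.5, 230.2, 20.0, (13, 8, 6, 6)) [ 0.4305 -0.0099  0.058 ]
orange (353.6, 239.0, 348.0, (8, 9, 22, 21)) [ 0.4089 -0.1123  0.072 ]
mats (401.8, 263.5, 866.0, (0, 76, 45, 29)) [ 0.3436 -0.2527  0.003 ]
mats (401.9, 233.6, 227.0, (14, 55, 17, 18)) [ 0.4273 -0.2526  0.003 ]
mats (400.4, 209.6, 228.0, (12, 31, 18, 18)) [ 0.4951 -0.2481  0.003 ]
mats (399.0, 186.0, 219.5, (11, 8, 17, 17)) [ 0.5625 -0.2438  0.003 ]
white [0.5308 0.2316 0.0492]
aqua [ 0.4282 -0.0114  0.0641]
green [0.3988 0.1084 0.1119]
table 0.00017480855628160263
sealer [ 0.4934 -0.1686  0.0157] [ 0.8515 -0.0907  0.1058]
box [ 0.6301 -0.3951  0.0155] [ 0.8806 -0.1947  0.2096]
handle [ 0.4934 -0.1546  0.016 ] [ 0.5715 -0.1013  0.0967]
scale [0.4847 0.0446 0.0158] [0.6632 0.1645 0.0641]
mug [0.732  0.0423 0.0156] [0.7986 0.1066 0.0772]
[[ 1. 61. 54. 86. 85. 86. 51. -4.  0.  2.  2.  4.  4.  7.  2.  4. -3. -1.
   1.]
 [ 1. 56. 51. 89. 91. 89. 51. -1.  3.  2. -2. -1.  4. -0.  5.  3.  6.  3.
[... 280 characters left out ...]
  3.  3. -6.  1.  2.  3.  3.  5.  3.  3.  4.
  -2.]
 [ 1. -3. -1.  1.  3. -2.  1. -1. -4.  4. -1. -1.  2.  3.  1.  4.  2.  0.
   3.]
 [ 0.  2. -1. -5.  5. -1. -2. -3.  2.  1.  1.  2.  1.  1. -1. -1. -2.  1.
  -3.]
 [ 1.  5. 69. 70. -2.  1. -3.  3.  5. -5. -2. nan -1.  0.  1.  4.  5. -1.
  -3.]
 [68. 72. 67. 74. 72. 72. -2.  1.  1.  2. -1. -0. -0.  4.  2.  7.  6.  2.
  -1.]
 [71. 72. 73. 70. 72. 69.  2. -4. -0.  0. -3.  1.  5.  2.  2.  1.  7.  5.
  -2.]
 [ 5. 70. 73. 73. 72. -3. -1. -2. -4.  1. -1.  1.  2. -1. -1.  0.  4. -2.
   3.]
 [ 0.  1. -3.  2. -2.  2. -3. -0.  4.  1. -0. -3.  0.  2.  1.  0.  3.  1.
  -1.]
 [-1.  1.  1. -0.  2.  1. -1.  1.  3.  1.  2.  2. -3.  5.  7.  7.  4.  1.
   3.]]
```

View pics/z1.png

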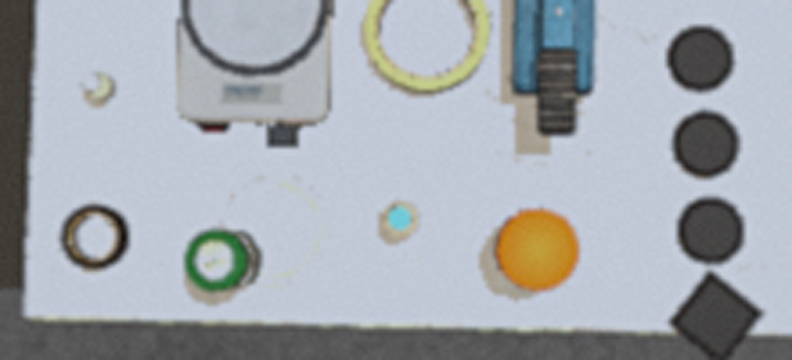

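The zoomed crop shows the white stopper at crop (99,87), which is full-image (232.5,194). The square mat centre is at full-image (404,257.5), in line with the round mats. I'll start towards the white vial, turning the tool to line up with the world axes.

>>> apply_moves(angular=[[0,0,0.1],[0,0,0.2],[0,0,0.3],[0,0,0.387],[0,0,0.387],[0,0,0.387],[0,0,0.387],[0,0,0.387],[0,0,0.387],[0,0,0.387],[0,0,0.387],[0,0,0.387]], translation=[[57.9,-56.4,0],[57.9,-56.4,0],[57.9,-56.4,0],[57.9,-56.4,0],[57.9,-56.4,0],[57.9,-56.4,0],[57.9,-56.4,0],[57.9,-56.4,0],[57.9,-56.4,0],[57.9,-56.4,0],[57.9,-56.4,0],[57.9,-56.4,0]], claw=[4,4,4,4,4,4,4,4,4,4,4,4], squeeze=10)

```text
clock: 1.1
tcp_pos: [0.4078, -0.049, 0.4048]
tcp_rot: [3.142, -0.0, 0.0]
contact_force: [0.4, -0.4, 1.5]
opening: 0.434
gripper_force: 0.0
```

>>> apply_moves(angular=[[0,0,0],[0,0,0],[0,0,0],[0,0,0],[0,0,0],[0,0,0],[0,0,0],[0,0,0],[0,0,0]], translation=[[12,-28,0],[12,-28,0],[12,-28,0],[12,-28,0],[12,-28,0],[12,-28,0],[12,-28,0],[12,-28,0],[12,-28,0]], claw=[4,4,4,4,4,4,4,4,4])

```text
clock: 1.85
tcp_pos: [0.5281, 0.2315, 0.4039]
tcp_rot: [-3.141, -0.004, 0.001]
contact_force: [0.3, -0.5, -0.6]
opening: 0.43
gripper_force: 0.0
```

```bash
python3 - <<'E'
import pickle; from h import *
from cell import optics,telemetry
np.set_printoptions(precision=4,suppress=True)
s=telemetry.observe(); print(s["tcp_pos"])
c=optics.capture("wrist"); pickle.dump(c,open("w1.pkl","wb")); cv2.imwrite("pics/w1.png",c["image"]); print(c["position"],c["rotation"])
t=pickle.load(open("c0.pkl","rb"))["top"]
print("white top est",plane(t,[[232.5,194.2]],.046), "aqua",plane(t,[[315.5,230.2]],.060),"tape",plane(t,[[231.4,235.8]],.019))
m=plane(t,[[404,257.5]],.003); print("sq",m)
E
```

```text
[0.5281 0.2315 0.4039]
[0.6038 0.2317 0.384 ] [ 2.0764 -2.0712 -0.2879]
white top est [[0.5252 0.2223 0.046 ]] aqua [[ 0.4305 -0.0099  0.06  ]] tape [[0.4106 0.2266 0.019 ]]
sq [[ 0.3605 -0.2588  0.003 ]]
```

View pics/w1.png

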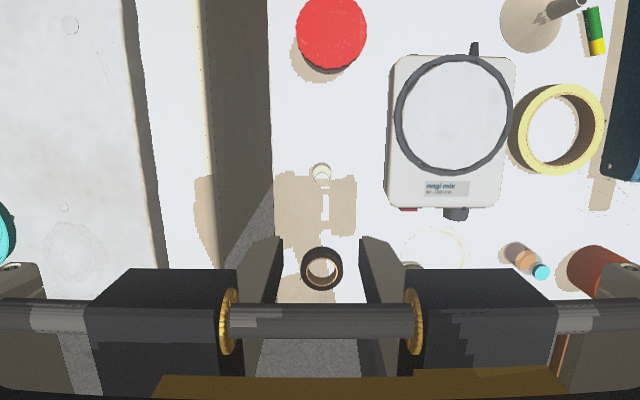

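The wrist view shows the white stopper at about (321,170), the red lid at (331,35), the scale at (450,140) and the tape roll at (321,268). I'll measure the vial and the red lid from this view.

```bash
python3 - <<'E'
import pickle; from h import *
np.set_printoptions(precision=4,suppress=True)
c=pickle.load(open("w1.pkl","rb"))
b=blobs(c,(20,25,120),(45,200,255),(305,155,340,190),5);print(b)
for x in b: print(plane(c,[x[:2]],.046))
g=cv2.cvtColor(c["image"][155:190,305:340],cv2.COLOR_BGR2HSV)
print(g[::3,::3,1]); print(g[::3,::3,2])
for x in blobs(c,(0,150,170),(8,255,255),(280,0,380,90),100): print("red",x,plane(c,[x[:2]],.072))
P=cloud(c); z=P[155:195,300:345]; q=z[(z[...,2]>.012)]; print(len(q),np.median(q,0),q.min(0),q.max(0))
z=P[40:230,380:530].reshape(-1,3); q=z[z[:,2]>.01];print("scale",np.percentile(q,1,0),np.percentile(q,99,0))
E
```

```text
[(329.3, 184.4, 46.5, (21, 25, 7, 10)), (335.8, 180.4, 5.0, (29, 24, 5, 5)), (310.9, 183.7, 82.5, (0, 24, 13, 11)), (321.3, 171.2, 207.5, (8, 9, 18, 15))]
[[0.5247 0.2227 0.046 ]]
[[0.5289 0.2161 0.046 ]]
[[0.5254 0.2414 0.046 ]]
[[0.5384 0.2309 0.046 ]]
[[ 7  8  6  9  9  6  7  8  8  8  8  6]
 [ 8  6  6  8  6  8  8  8  8  8  6  8]
 [ 8  6  8  8  7  9  7  8  6  8  8  8]
 [ 8  7  8  1 19 32 33 16  7  8  6  8]
 [ 7  9 41 29 34 25 24 29 33  8  7  9]
 [ 6 11 38 24 25 28 26 24 23  6  6  6]
 [ 8 10 37 27 36  5  7 30 23  9  8  8]
 [41 41 32 49  9  8  8  8 55  6  8  6]
 [36 40 37 35 42 40 43 46 15  1 41 40]
 [40 37 39 33 40 38 39 43 36 38 38 36]
 [39 39 37 40 30 40 42 33 42 35 33 37]
 [40 38 40 40 38 40  3  3  3 35 39 39]]
[[235 235 236 237 236 236 235 236 236 236 236 236]
 [237 237 236 237 237 237 237 237 236 236 236 235]
 [236 236 236 236 239 233 233 236 236 236 237 237]
 [236 235 236 223 165 159 162 178 239 237 236 236]
 [235 237 204 156 228 233 234 231 148 237 235 237]
 [236 241 206 235 233 230 231 232 235 238 236 236]
 [235 241 195 232 208 213 220 213 232 238 236 236]
 [203 205 198 219 238 237 237 238 213 224 236 236]
 [205 205 202 175 211 215 214 210 174 225 198 197]
 [206 201 204 203 211 215 215 210 211 200 199 199]
 [204 203 201 204 210 205 190 211 199 202 199 201]
 [206 203 203 203 201 203 223 225 227 203 202 202]]
red (330.9, 31.8, 3939.0, (16, 0, 71, 68)) [[0.6637 0.2232 0.072 ]]
382 [0.5333 0.2311 0.034 ] [0.5191 0.2201 0.012 ] [0.5408 0.2411 0.0483]
scale [0.4937 0.0116 0.0142] [0.6495 0.1638 0.0588]
```

>>> apply_moves(angular=[[0,0,0],[0,0,0],[0,0,0],[0,0,0],[0,0,0],[0,0,0],[0,0,0],[0,0,0],[0,0,0],[0,0,0],[0,0,0],[0,0,0]], translation=[[0.2,0.05,4],[0.2,0.05,8],[0.2,0.05,12],[0.2,0.05,15],[0.2,0.05,18],[0.2,0.05,20],[0.2,0.05,21.2],[0.2,0.05,21.2],[0.2,0.05,21.2],[0.2,0.05,21.2],[0.2,0.05,21.2],[0.2,0.05,21.2]], claw=[4,4,4,4,4,4,4,4,0.5,0.5,0.5,0.5], squeeze=10)

```text
clock: 2.9
tcp_pos: [0.5301, 0.2284, 0.1942]
tcp_rot: [-3.141, 0.0, -0.004]
contact_force: [-1.1, -1.2, 6.3]
opening: 0.233
gripper_force: 10.0
```

>>> apply_moves(angular=[[0,0,0],[0,0,0],[0,0,0],[0,0,0]], translation=[[0,0,0],[0,0,0],[0,0,0],[0,0,0]], claw=[0.5,0.5,0.5,0.5])

```text
clock: 3.23
tcp_pos: [0.5301, 0.2284, 0.1942]
tcp_rot: [-3.141, 0.0, -0.003]
contact_force: [-0.4, -2.1, 7.7]
opening: 0.233
gripper_force: 10.0
```

>>> apply_moves(angular=[[0,0,0],[0,0,0],[0,0,0],[0,0,0],[0,0,0],[0,0,0],[0,0,0],[0,0,0],[0,0,0],[0,0,0],[0,0,0],[0,0,0]], translation=[[0,0,-1.5],[0,0,-4.5],[0,0,-8],[0,0,-12],[0.2,2,-15],[0.5,5,-16],[0.8,9,-16],[1.2,13,-16],[1.5,17,-16],[1.8,21,-16],[2,25,-16],[2.3,29,-16]], claw=[0.5,0.5,0.5,0.5,0.5,0.5,0.5,0.5,0.5,0.5,0.5,0.5])

```text
clock: 4.23
tcp_pos: [0.5522, -0.0635, 0.3535]
tcp_rot: [3.141, -0.0, 0.002]
contact_force: [1.2, 0.6, 0.3]
opening: 0.231
gripper_force: 10.0
```

>>> apply_moves(angular=[[0,0,0],[0,0,0],[0,0,0],[0,0,0],[0,0,0],[0,0,0],[0,0,0],[0,0,0]], translation=[[0.2,4,0],[0.4,8,0],[0.6,12,0],[0.8,15,0],[0.9,17,0],[0.95,18.2,0],[0.95,18.2,0],[0.95,18.2,0]], claw=[0.5,0.5,0.5,0.5,0.5,0.5,0.5,0.5])

```text
clock: 4.9
tcp_pos: [0.5619, -0.2432, 0.3528]
tcp_rot: [-3.141, 0.001, 0.0]
contact_force: [0.6, 0.2, -0.1]
opening: 0.232
gripper_force: 10.0
```

```bash
python3 - <<'E'
import pickle; from h import *
from cell import optics,telemetry
np.set_printoptions(precision=4,suppress=True)
c=optics.capture("wrist"); pickle.dump(c,open("w2.pkl","wb")); cv2.imwrite("pics/w2.png",c["image"])
t=optics.capture("top"); pickle.dump(t,open("t2.pkl","wb"))
for b in blobs(c,(0,0,0),(180,255,90),(150,0,500,400),300): print(b,plane(c,[b[:2]],.003))
E
```

```text
(321.4, 181.5, 2103.5, (145, 156, 54, 52)) [[ 0.5636 -0.2438  0.003 ]]
(216.9, 104.9, 3851.0, (50, 0, 33, 228)) [[ 0.6378 -0.1452  0.003 ]]
(318.2, 224.4, 120524.5, (0, 0, 350, 400)) [[ 0.5184 -0.2405  0.003 ]]
```

View pics/w2.png

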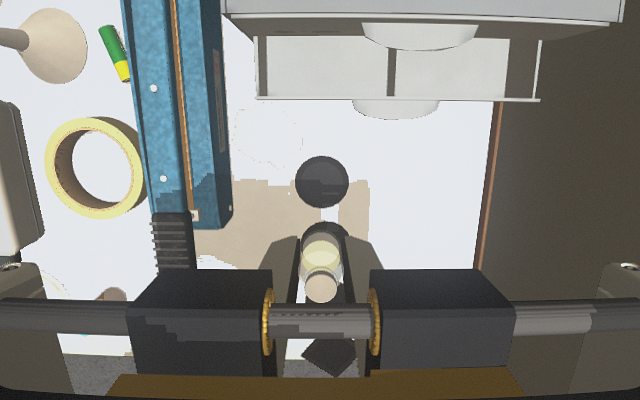

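The wrist view shows the white vial hanging upright in the fingers and the end mat at (321,181), measured at (0.5636, -0.2438). The open drawers above the mat could foul the camera, so I'll check their clearance.

```bash
python3 - <<'E'
import pickle; from h import *
c=pickle.load(open("w2.pkl","rb")); P=cloud(c)
for u in (250,300,330,400,460): print(u,[tuple((P[v,u]*1000).round().tolist()) for v in range(2,125,12)])
E
```

```text
250 [(685.0, -210.0, 157.0), (681.0, -209.0, 153.0), (679.0, -205.0, 134.0), (681.0, -196.0, 90.0), (687.0, -178.0, -0.0), (676.0, -178.0, -1.0), (666.0, -177.0, -1.0), (655.0, -177.0, -1.0), (644.0, -176.0, -0.0), (633.0, -176.0, 0.0), (622.0, -175.0, 1.0)]
300 [(685.0, -234.0, 158.0), (681.0, -233.0, 151.0), (680.0, -232.0, 131.0), (686.0, -228.0, 57.0), (678.0, -228.0, 57.0), (669.0, -227.0, 59.0), (661.0, -227.0, 56.0), (652.0, -227.0, 57.0), (642.0, -230.0, 101.0), (633.0, -223.0, -0.0), (621.0, -223.0, -1.0)]
330 [(685.0, -248.0, 156.0), (681.0, -248.0, 152.0), (679.0, -248.0, 132.0), (686.0, -250.0, 57.0), (678.0, -250.0, 56.0), (669.0, -250.0, 56.0), (660.0, -250.0, 57.0), (652.0, -250.0, 56.0), (642.0, -249.0, 100.0), (633.0, -252.0, 0.0), (621.0, -252.0, 0.0)]
400 [(685.0, -281.0, 156.0), (681.0, -282.0, 153.0), (678.0, -284.0, 141.0), (672.0, -285.0, 142.0), (678.0, -304.0, 57.0), (669.0, -304.0, 59.0), (661.0, -304.0, 58.0), (652.0, -305.0, 57.0), (642.0, -295.0, 102.0), (634.0, -298.0, 90.0), (622.0, -319.0, -0.0)]
460 [(686.0, -310.0, 156.0), (681.0, -310.0, 156.0), (678.0, -316.0, 142.0), (672.0, -317.0, 142.0), (679.0, -350.0, 56.0), (670.0, -351.0, 57.0), (661.0, -351.0, 58.0), (652.0, -352.0, 57.0), (642.0, -335.0, 102.0), (633.0, -377.0, 0.0), (622.0, -378.0, -1.0)]
```

>>> apply_moves(angular=[[0,0,0],[0,0,0],[0,0,0],[0,0,0],[0,0,0],[0,0,0],[0,0,0],[0,0,0],[0,0,0],[0,0,0]], translation=[[0.1,0.05,3],[0.1,0.05,6],[0.1,0.05,9],[0.1,0.05,12],[0.1,0.05,14],[0.1,0.05,15],[0.1,0.05,15.4],[0.1,0.05,15.6],[0.1,0.05,15.6],[0.1,0.05,15.6]], claw=[0.5,0.5,0.5,0.5,0.5,0.5,0.5,0.5,0.5,0.5])

```text
clock: 5.83
tcp_pos: [0.5635, -0.2441, 0.1981]
tcp_rot: [3.141, 0.0, 0.003]
contact_force: [0.5, -0.7, -0.4]
opening: 0.231
gripper_force: 10.0
```

>>> apply_moves(angular=[[0,0,0],[0,0,0],[0,0,0],[0,0,0],[0,0,0],[0,0,0],[0,0,0],[0,0,0],[0,0,0],[0,0,0],[0,0,0],[0,0,0]], translation=[[0,0,0.08],[0,0,0.12],[0,0,0.12],[0,0,0.12],[0,0,0.12],[0,0,0.12],[0,0,-2],[0,0,-5],[0,0,-9],[0,0,-13],[0,0,-15],[0,0,-15]], claw=[0.5,0.5,3.6,3.6,3.6,3.6,3.6,3.6,3.6,3.6,5,5])

```text
clock: 6.83
tcp_pos: [0.5637, -0.2445, 0.352]
tcp_rot: [3.138, -0.0, 0.011]
contact_force: [0.5, 0.4, 0.6]
opening: 0.484
gripper_force: 0.0
```

```bash
python3 - <<'E'
from h import *
from cell import optics
c=optics.capture("wrist"); cv2.imwrite("pics/w3.png",c["image"][:,160:480]); P=cloud(c).reshape(-1,3)
q=P[(P[:,2]>.012)&(P[:,2]<.06)&(abs(P[:,0]-.563)<.03)&(abs(P[:,1]+.244)<.03)]
print(len(q),q.min(0),q.max(0),np.median(q,0))
E
```

```text
542 [ 0.55461732 -0.25511354  0.01256372] [ 0.57428704 -0.23378249  0.05044449] [ 0.56756009 -0.24422644  0.03674802]
```

>>> apply_moves(angular=[[0,0,0],[0,0,0],[0,0,0],[0,0,0],[0,0,0],[0,0,0],[0,0,0],[0,0,0],[0,0,0],[0,0,0]], translation=[[-2,-3.5,0],[-4,-7,0],[-6,-10.5,0],[-8,-14,0],[-10,-17.5,0],[-12,-21,0],[-13,-22.7,0],[-13.4,-23.4,0],[-13.4,-23.4,0],[-13.4,-23.4,0]], claw=[5,5,5,5,5,5,5,5,5,5])

```text
clock: 7.72
tcp_pos: [0.4295, -0.0105, 0.3463]
tcp_rot: [3.141, 0.0, -0.001]
contact_force: [0.1, -0.5, 0.1]
opening: 0.54
gripper_force: 0.0
```

```bash
python3 - <<'E'
from h import *
from cell import optics,telemetry
print(telemetry.observe()["tcp_pos"])
c=optics.capture("wrist"); cv2.imwrite("pics/w4.png",c["image"])
for b in blobs(c,(80,60,80),(100,255,255),(200,80,440,330),20): print(b,plane(c,[b[:2]],.060))
P=cloud(c).reshape(-1,3)
q=P[(P[:,2]>.012)&(P[:,2]<.07)&(abs(P[:,0]-.43)<.035)&(abs(P[:,1]+.01)<.035)]
print(len(q),q.min(0),q.max(0),np.median(q,0))
E
```

```text
[ 0.42954011 -0.01053525  0.34634679]
(319.6, 198.9, 335.0, (109, 109, 22, 21)) [[ 0.43086746 -0.00970223  0.06      ]]
957 [ 0.42002993 -0.02311993  0.01216676] [0.44418969 0.00399839 0.06237873] [ 0.43546584 -0.01000491  0.04464043]
```

View pics/w3.png

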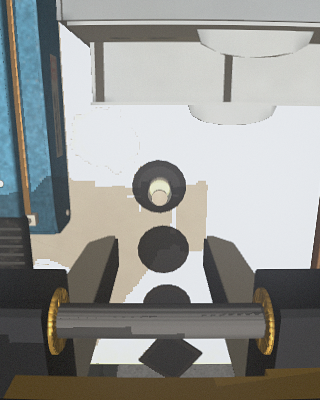

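The white vial stands upright in the middle of the end mat at crop (160,188). Next I'll grasp the aqua vial at (0.431, -0.010).

>>> apply_moves(angular=[[0,0,0],[0,0,0],[0,0,0],[0,0,0],[0,0,0],[0,0,0],[0,0,0],[0,0,0],[0,0,0],[0,0,0],[0,0,0],[0,0,0]], translation=[[0.1,-0.05,4],[0.1,-0.05,8],[0.1,-0.05,11],[0.1,-0.05,13.5],[0.1,-0.05,14.8],[0.1,-0.05,15.2],[0.1,-0.05,15.2],[0.1,-0.05,15.2],[0.1,-0.05,15.2],[0.1,-0.05,15.2],[0.1,-0.05,15.2],[0.1,-0.05,15.2]], claw=[5,5,5,5,5,5,5,1,1,1,1,1])

```text
clock: 8.77
tcp_pos: [0.4304, -0.0097, 0.1955]
tcp_rot: [3.141, -0.0, 0.003]
contact_force: [-0.9, -1.1, 6.8]
opening: 0.298
gripper_force: 10.0
```

>>> apply_moves(angular=[[0,0,0],[0,0,0],[0,0,0]], translation=[[0,0,0],[0,0,0],[0,0,0]], claw=[1,1,1])

```text
clock: 9.02
tcp_pos: [0.4304, -0.0097, 0.1955]
tcp_rot: [3.141, -0.0, 0.002]
contact_force: [-1.3, -1.6, 7.3]
opening: 0.299
gripper_force: 10.0
```

>>> apply_moves(angular=[[0,0,0],[0,0,0],[0,0,0],[0,0,0],[0,0,0],[0,0,0],[0,0,0],[0,0,0],[0,0,0],[0,0,0],[0,0,0],[0,0,0]], translation=[[0,0,-1.5],[0,0,-4.5],[0,0,-8],[0,0,-12],[0.3,1.5,-14],[1.2,5,-14],[2.2,9,-14],[3.3,13,-14],[4.5,17,-14],[5.5,20.5,-14],[6.2,22.8,-14],[6.5,23.8,-14]], claw=[1,1,1,1,1,1,1,1,1,1,1,1])

```text
clock: 10.02
tcp_pos: [0.4953, -0.2504, 0.3348]
tcp_rot: [3.141, -0.004, 0.001]
contact_force: [-0.1, 0.7, 0.3]
opening: 0.299
gripper_force: 10.0
```

>>> apply_moves(angular=[[0,0,0],[0,0,0]], translation=[[0,0,0],[0,0,0]], claw=[1,1])

```text
clock: 10.18
tcp_pos: [0.4947, -0.2469, 0.3345]
tcp_rot: [-3.141, 0.001, 0.001]
contact_force: [0.2, 0.4, -0.2]
opening: 0.3
gripper_force: 10.0
```

>>> apply_moves(angular=[[0,0,0],[0,0,0],[0,0,0],[0,0,0],[0,0,0],[0,0,0],[0,0,0],[0,0,0],[0,0,0],[0,0,0]], translation=[[0.08,0.1,3],[0.08,0.1,6],[0.08,0.1,9],[0.08,0.1,11.5],[0.08,0.1,12.7],[0.08,0.1,13.3],[0.08,0.1,13.5],[0.08,0.1,13.6],[0.08,0.1,13.6],[0.08,0.1,13.6]], claw=[1,1,1,1,1,1,1,1,1,1])

```text
clock: 11.02
tcp_pos: [0.4962, -0.2487, 0.1999]
tcp_rot: [3.141, -0.0, 0.003]
contact_force: [0.8, -0.1, -0.1]
opening: 0.298
gripper_force: 10.0
```

>>> apply_moves(angular=[[0,0,0],[0,0,0],[0,0,0],[0,0,0],[0,0,0],[0,0,0],[0,0,0],[0,0,0],[0,0,0],[0,0,0],[0,0,0],[0,0,0]], translation=[[0,0,0.08],[0,0,0.13],[0,0,0.13],[0,0,0.13],[0,0,0.13],[0,0,0.13],[0,0,-2],[0,0,-5],[0,0,-9],[0,0,-13],[0,0,-16],[0,0,-16]], claw=[1,1,4.6,4.6,4.6,4.6,4.6,4.6,4.6,4.6,6,8])

```text
clock: 12.02
tcp_pos: [0.4967, -0.2491, 0.3649]
tcp_rot: [3.137, -0.0, 0.013]
contact_force: [0.1, -0.5, 0.5]
opening: 0.596
gripper_force: 0.0
```

```bash
python3 - <<'E'
from h import *
from cell import optics
c=optics.capture("wrist"); cv2.imwrite("pics/w5.png",c["image"][:,160:480]); P=cloud(c).reshape(-1,3)
for x,y in((.563,-.244),(.4955,-.2482)):
  q=P[(P[:,2]>.012)&(P[:,2]<.07)&(abs(P[:,0]-x)<.03)&(abs(P[:,1]-y)<.03)]
  print(len(q),q.min(0),q.max(0),np.median(q,0))
for b in blobs(c,(80,60,80),(100,255,255),(200,80,440,330),20): print(b,plane(c,[b[:2]],.063))
E
```

```text
482 [ 0.55267805 -0.2546788   0.03149084] [ 0.57376635 -0.23399392  0.05058944] [ 0.56377281 -0.24475955  0.03712248]
870 [ 0.48490133 -0.26213243  0.01201443] [ 0.50980894 -0.23498626  0.06516413] [ 0.5011256  -0.24915569  0.04743105]
(318.6, 198.9, 306.5, (109, 109, 20, 21)) [[ 0.49621969 -0.24882239  0.063     ]]
(204.0, 126.0, 549.0, (0, 0, 12, 78)) [[ 0.5582869  -0.15498535  0.063     ]]
```

>>> apply_moves(angular=[[0,0,-0.1],[0,0,-0.2],[0,0,-0.3],[0,0,-0.4],[0,0,-0.5],[0,0,-0.6],[0,0,-0.7],[0,0,-0.785],[0,0,-0.785],[0,0,-0.785],[0,0,-0.785],[0,0,-0.785]], translation=[[1,-3,0],[2,-6,0],[3.5,-10,0],[5,-14,0],[6.5,-18,0],[8,-22,0],[9.5,-26,0],[11,-30,0],[12.5,-34,0],[14,-38,0],[15,-41,0],[16,-44,0]], claw=[8,8,8,8,8,8,8,8,8,8,8,8])

```text
clock: 13.07
tcp_pos: [0.6561, 0.1942, 0.3567]
tcp_rot: [-2.902, -1.203, 0.003]
contact_force: [0.4, -0.8, 1.0]
opening: 0.86
gripper_force: 0.0
```

View pics/w5.png

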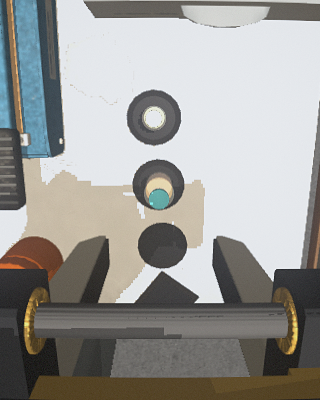

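Both vials stand centred and upright, at crop (154,117) and (159,190). Next is the red jar.

```bash
python3 - <<'E'
from h import *
from cell import optics,telemetry
s=telemetry.observe(); print(s["tcp_pos"],s["tcp_rot"])
c=optics.capture("wrist"); cv2.imwrite("pics/w6.png",c["image"])
for b in blobs(c,(0,150,80),(8,255,255),(150,0,500,400),500):
  p=plane(c,[b[:2]],.072)[0]; print(b,p)
P=cloud(c).reshape(-1,3)
q=P[(P[:,2]>.06)&(P[:,2]<.08)&(abs(P[:,0]-.663)<.05)&(abs(P[:,1]-.221)<.05)]
print(len(q),q.min(0),q.max(0),np.median(q,0))
p=(q.min(0)+q.max(0))/2; print(p,goal(s,[p[0],p[1],.03]))
T=R.from_rotvec(s["tcp_rot"]).as_matrix(); print(T)
L=(P-[p[0],p[1],0])@T; m=(abs(L[:,0])<.015)&(abs(L[:,1])<.07)&(P[:,2]>.01)&(P[:,2]<.15)
h=np.histogram(L[m,1],np.arange(-.07,.071,.01)); print(h[0])
E
```

```text
[0.65614344 0.19421755 0.35674789] [-2.90161699 -1.20265273  0.00319961]
(301.7, 165.8, 4262.0, (115, 128, 73, 77)) [0.66557044 0.22504087 0.072     ]
4689 [0.63408925 0.19265505 0.06008038] [0.69605736 0.25387215 0.07460694] [0.66606564 0.22419223 0.07230591]
[0.66507331 0.2232636  0.06734366] [ 2.71226625 -1.39974401 15.97223713]
[[ 7.06787321e-01  7.07422933e-01 -2.11606532e-03]
 [ 7.07424178e-01 -7.06789209e-01 -2.15524885e-04]
 [-1.64807938e-03 -1.34462551e-03 -9.99997738e-01]]
[  0   0   0   9 430 478 478 471 492 425   5   0   0   0]
```

View pics/w6.png

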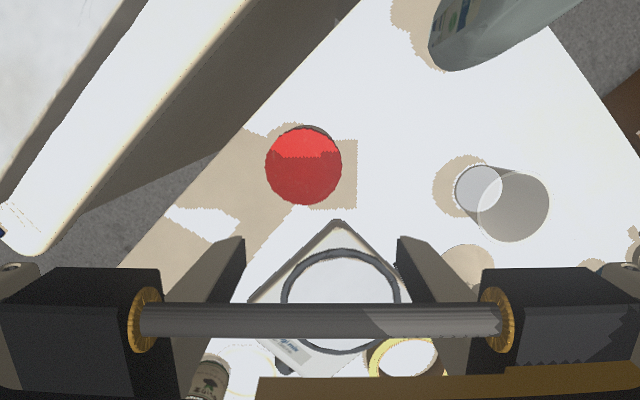

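The red lid is at (302,166), with the fingers' line clear of the scale and the spray bottle well beyond. I'll centre over it first.

>>> apply_moves(angular=[[0,0,0],[0,0,0],[0,0,0],[0,0,0]], translation=[[2.6,-1.5,0],[2.6,-1.5,0],[2.6,-1.5,2],[2.6,-1.5,2]], claw=[8.2,8.2,8.2,8.2])

```text
clock: 13.45
tcp_pos: [0.6629, 0.2202, 0.334]
tcp_rot: [-2.902, -1.202, 0.01]
contact_force: [-0.5, -0.6, -1.2]
opening: 0.883
gripper_force: 0.0
```

>>> apply_moves(angular=[[0,0,0],[0,0,0],[0,0,0],[0,0,0],[0,0,0],[0,0,0],[0,0,0],[0,0,0],[0,0,0],[0,0,0],[0,0,0],[0,0,0]], translation=[[0.35,-0.1,3],[0.35,-0.1,6],[0.35,-0.1,9],[0.35,-0.1,11.5],[0.35,-0.1,13],[0.35,-0.1,13.5],[0.35,-0.1,13.6],[0.35,-0.1,13.6],[0.35,-0.1,13.6],[0.35,-0.1,13.6],[0.35,-0.1,13.6],[0.35,-0.1,13.6]], claw=[8.2,8.2,8.2,8.2,8.2,8.2,8.2,8.2,4,4,4,4], squeeze=20)

```text
clock: 14.45
tcp_pos: [0.6657, 0.2236, 0.2037]
tcp_rot: [2.903, 1.201, 0.002]
contact_force: [-0.7, 0.7, 4.1]
opening: 0.673
gripper_force: 20.0
```

>>> apply_moves(angular=[[0,0,0],[0,0,0],[0,0,0]], translation=[[0,0,0],[0,0,0],[0,0,0]], claw=[4,4,4])

```text
clock: 14.7
tcp_pos: [0.6657, 0.2236, 0.2037]
tcp_rot: [2.903, 1.201, 0.002]
contact_force: [-2.7, -0.2, 6.5]
opening: 0.676
gripper_force: 20.0
```

The opening of 63 mm says the pads are catching the lid rim, so I'll regrip lower, on the body.

>>> apply_moves(angular=[[0,0,0],[0,0,0],[0,0,0],[0,0,0],[0,0,0],[0,0,0],[0,0,0],[0,0,0],[0,0,0],[0,0,0],[0,0,0],[0,0,0]], translation=[[0,0,0],[0,0,0],[0,0,0.3],[0,0,0.6],[0,0,0.9],[0,0,0.9],[0,0,0.9],[0,0,0.9],[0,0,0.9],[0,0,0.9],[0,0,0.9],[0,0,0.9]], claw=[7.8,7.8,7.8,7.8,7.8,7.8,4,4,4,4,4,4])

```text
clock: 15.7
tcp_pos: [0.6655, 0.2235, 0.1939]
tcp_rot: [2.903, 1.201, 0.0]
contact_force: [1.1, 1.9, -0.3]
opening: 0.67
gripper_force: 20.0
```

>>> apply_moves(angular=[[0,0,0],[0,0,0],[0,0,0],[0,0,0],[0,0,0],[0,0,0],[0,0,0.1],[0,0,0.2],[0,0,0.3],[0,0,0.4],[0,0,0.5],[0,0,0.6]], translation=[[0,0,-1],[0,0,-3],[0,0,-6],[0,0,-10],[0,0,-13.5],[-1.5,0.5,-15.5],[-4.5,1.5,-16],[-8,2.7,-16],[-12,4,-16],[-16,5.3,-16],[-20,6.7,-16],[-24,8,-16]], claw=[4,4,4,4,4,4,4,4,4,4,4,4])

```text
clock: 16.7
tcp_pos: [0.5518, -0.0025, 0.3546]
tcp_rot: [3.129, 0.283, 0.001]
contact_force: [0.1, -0.0, 0.4]
opening: 0.669
gripper_force: 20.0
```

```bash
python3 - <<'E'
from h import *
from cell import telemetry
s=telemetry.observe();print(s["tcp_pos"],s["opening"],goal(s,[.4275,-.2527,.187]),R.from_rotvec(s["tcp_rot"]).as_matrix()[:,1])
E
```

```text
[ 0.55177496 -0.00245849  0.3545543 ] 0.668736606565903 [-16.71150573  22.391449     0.0494572 ] [ 1.79235348e-01 -9.83806169e-01  3.33796947e-04]
```

>>> apply_moves(angular=[[0,0,0.1],[0,0,0.185],[0,0,0.185],[0,0,0.185],[0,0,0.185],[0,0,0.185],[0,0,0.185],[0,0,0.185],[0,0,0.185],[0,0,0.185],[0,0,0.185],[0,0,0.185]], translation=[[-2.2,3,0],[-4.4,6,0],[-6.7,9,0],[-9,12,0],[-11.2,15,0],[-13.4,18,0],[-15,20.2,0],[-16.1,21.6,0],[-16.6,22.2,0],[-16.7,22.4,0],[-16.7,22.4,0],[-16.7,22.4,0]], claw=[4,4,4,4,4,4,4,4,4,4,4,4])

```text
clock: 17.7
tcp_pos: [0.4305, -0.2511, 0.3539]
tcp_rot: [-3.141, -0.001, -0.0]
contact_force: [-0.3, -0.1, -0.2]
opening: 0.672
gripper_force: 20.0
```

```bash
python3 - <<'E'
from h import *
from cell import optics,telemetry
s=telemetry.observe();print(s["tcp_pos"],s["opening"],s["tcp_rot"],goal(s,[.4275,-.2527,.03]))
c=optics.capture("wrist"); cv2.imwrite("pics/w7.png",c["image"])
for b in blobs(c,(0,150,80),(8,255,255),(150,0,500,400),500):
  print(b,plane(c,[b[:2]],s["tcp_pos"][2]-.1939+.072)[0])
E
```

```text
[ 0.43049615 -0.25111726  0.35388571] 0.6715515198424665 [-3.14145524e+00 -7.43453447e-04 -2.69059666e-04] [-0.3023773   0.1602855  15.68849708]
(320.2, 356.4, 5399.0, (89, 339, 166, 38)) [ 0.41827119 -0.25092029  0.23198571]
(318.8, 277.1, 7304.0, (87, 240, 168, 63)) [ 0.45061275 -0.25045356  0.23198571]
```

View pics/w7.png

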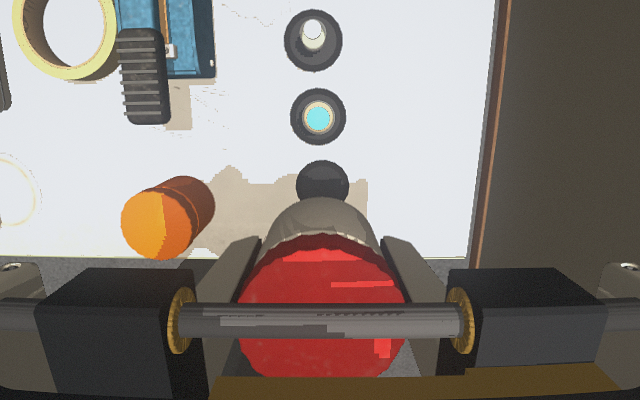

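The red jar hangs upright in the fingers. The mat, (322,182), is partly visible just beyond it, and both vials are still standing at (313,40) and (318,117).

>>> apply_moves(angular=[[0,0,0],[0,0,0],[0,0,0],[0,0,0],[0,0,0],[0,0,0],[0,0,0],[0,0,0],[0,0,0],[0,0,0]], translation=[[-0.3,0.15,3],[-0.3,0.15,6],[-0.3,0.15,9],[-0.3,0.15,12],[-0.3,0.15,14],[-0.3,0.15,15],[-0.3,0.15,15.4],[-0.3,0.15,15.5],[-0.3,0.15,15.5],[-0.3,0.15,15.5]], claw=[4,4,4,4,4,4,4,4,4,4])

```text
clock: 18.58
tcp_pos: [0.4275, -0.2535, 0.1999]
tcp_rot: [3.14, 0.0, 0.002]
contact_force: [0.6, -1.3, -0.6]
opening: 0.671
gripper_force: 20.0
```

>>> apply_moves(angular=[[0,0,0],[0,0,0],[0,0,0],[0,0,0],[0,0,0]], translation=[[0,-0.05,0.15],[0,-0.05,0.3],[0,-0.05,0.3],[0,-0.05,0.3],[0,-0.05,0.3]], claw=[4,4,4,4,4])

```text
clock: 19.0
tcp_pos: [0.4274, -0.253, 0.1966]
tcp_rot: [3.141, -0.0, 0.002]
contact_force: [-0.5, 1.2, 6.4]
opening: 0.666
gripper_force: 20.0
```

Contact at 6 N, so the jar is seated. Release and rise.

>>> apply_moves(angular=[[0,0,0],[0,0,0],[0,0,0],[0,0,0],[0,0,0],[0,0,0],[0,0,0],[0,0,0],[0,0,0],[0,0,0],[0,0,0],[0,0,0]], translation=[[0,0,0],[0,0,0],[0,0,0],[0,0,0],[0,0,-1],[0,0,-3],[0,0,-6],[0,0,-10],[0,0,-14],[0,0,-18],[0,0,-20],[0,0,-20]], claw=[7.6,7.6,7.6,7.6,7.6,7.6,7.6,7.6,7.6,7.6,7,7])

```text
clock: 20.0
tcp_pos: [0.4274, -0.2531, 0.4011]
tcp_rot: [3.137, -0.0, 0.011]
contact_force: [-0.4, -0.7, 0.8]
opening: 0.764
gripper_force: 0.0
```

```bash
python3 - <<'E'
from h import *
from cell import optics,telemetry
s=telemetry.observe();print(s["tcp_pos"],goal(s,[.397,.1175,.25]))
c=optics.capture("wrist"); cv2.imwrite("pics/w8.png",c["image"])
for b in blobs(c,(0,150,80),(8,255,255),(250,60,500,400),500): print(b,plane(c,[b[:2]],.075)[0])
t=optics.capture("scene"); cv2.imwrite("pics/s8.png",t["image"])
E
```

```text
[ 0.4273859  -0.25308328  0.40109177] [ -3.03286526 -37.04960422  -1.79219396]
(318.5, 190.3, 3122.0, (37, 99, 65, 64)) [ 0.42821845 -0.25266982  0.075     ]
```

>>> apply_moves(angular=[[0,0,0],[0,0,0],[0,0,0],[0,0,0],[0,0,0],[0,0,0],[0,0,0],[0,0,0],[0,0,0],[0,0,0],[0,0,0],[0,0,0]], translation=[[-0.3,-4,0],[-0.6,-8,0],[-1,-12,0],[-1.3,-16,0],[-1.6,-20,0],[-2,-24,0],[-2.3,-28,0],[-2.6,-32,0],[-3,-35,0],[-3,-36.5,0],[-3,-37,0],[-3,-37,0]], claw=[7,7,7,7,7,7,7,7,7,7,7,7])

```text
clock: 21.1
tcp_pos: [0.3969, 0.1177, 0.3948]
tcp_rot: [3.141, 0.003, -0.003]
contact_force: [-0.1, -0.4, -0.1]
opening: 0.755
gripper_force: 0.0
```

```bash
python3 - <<'E'
from h import *
from cell import optics,telemetry
s=telemetry.observe();print(s["tcp_pos"])
c=optics.capture("wrist"); cv2.imwrite("pics/w9.png",c["image"])
for b in blobs(c,(40,80,40),(85,255,255),(150,60,500,400),300): print(b,plane(c,[b[:2]],.106)[0])
P=cloud(c).reshape(-1,3)
q=P[(P[:,2]>.095)&(P[:,2]<.12)&(abs(P[:,0]-.397)<.045)&(abs(P[:,1]-.119)<.05)]
print(len(q),q.min(0),q.max(0),np.median(q,0))
E
```

```text
[0.39690295 0.11766791 0.39477166]
(315.0, 199.5, 2125.5, (138, 113, 54, 53)) [0.39655498 0.12219457 0.106     ]
2377 [0.37336378 0.09985621 0.09500956] [0.41861637 0.14505525 0.10916285] [0.39732669 0.12218159 0.10607319]
```

View pics/w9.png

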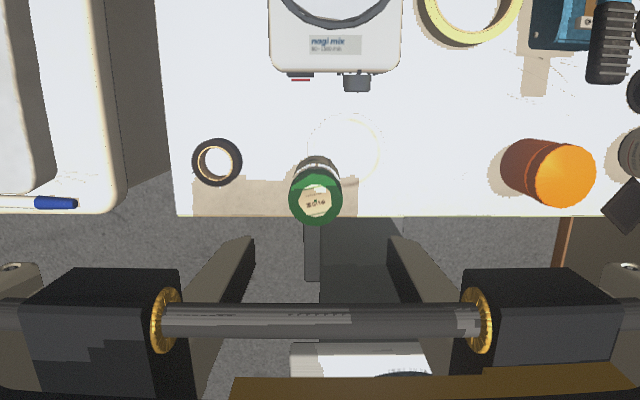

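The green cap is at (316,199), measured at (0.3965, 0.122), and the way down is clear.

>>> apply_moves(angular=[[0,0,0],[0,0,0],[0,0,0],[0,0,0],[0,0,0],[0,0,0],[0,0,0],[0,0,0],[0,0,0],[0,0,0],[0,0,0],[0,0,0]], translation=[[0,-0.45,3],[0,-0.45,6],[0,-0.45,9.5],[0,-0.45,13],[0,-0.45,15.5],[0,-0.45,16.7],[0,-0.45,17.2],[0,-0.45,17.2],[0,-0.45,17.2],[0,-0.45,17.2],[0,-0.45,17.2],[0,-0.45,17.2]], claw=[7,7,7,7,7,7,7,7,3,3,3,3], squeeze=20)

```text
clock: 22.15
tcp_pos: [0.3974, 0.1216, 0.2245]
tcp_rot: [-3.141, 0.0, -0.002]
contact_force: [0.4, 0.1, 0.4]
opening: 0.514
gripper_force: 0.0
```

>>> apply_moves(angular=[[0,0,0],[0,0,0],[0,0,0],[0,0,0]], translation=[[0,0,0],[0,0,0],[0,0,0],[0,0,0]], claw=[3,3,3,3])

```text
clock: 22.48
tcp_pos: [0.3974, 0.1217, 0.2243]
tcp_rot: [-3.141, 0.0, -0.002]
contact_force: [-0.0, 0.3, 7.4]
opening: 0.491
gripper_force: 20.0
```

>>> apply_moves(angular=[[0,0,0],[0,0,0],[0,0,0],[0,0,0],[0,0,0],[0,0,0],[0,0,0],[0,0,0],[0,0,0],[0,0,0],[0,0,0],[0,0,0]], translation=[[0,0,-1],[0,0,-3],[0,0,-6],[0,0,-10],[0,0.5,-13.5],[-0.2,2,-15],[-0.5,5,-15],[-0.9,9,-15],[-1.3,13,-15],[-1.7,17,-15],[-2.1,21,-15],[-2.5,25,-15]], claw=[3,3,3,3,3,3,3,3,3,3,3,3])

```text
clock: 23.48
tcp_pos: [0.3712, -0.1301, 0.374]
tcp_rot: [3.141, 0.0, 0.001]
contact_force: [2.1, 0.6, -1.5]
opening: 0.492
gripper_force: 20.0
```

>>> apply_moves(angular=[[0,0,0],[0,0,0],[0,0,0],[0,0,0],[0,0,0],[0,0,0],[0,0,0],[0,0,0]], translation=[[-0.4,4,0],[-0.8,7.5,0],[-1.1,10.3,0],[-1.2,12,0],[-1.25,12.7,0],[-1.25,12.9,0],[-1.25,12.9,0],[-1.25,12.9,0]], claw=[3,3,3,3,3,3,3,3])

```text
clock: 24.15
tcp_pos: [0.3597, -0.2564, 0.3737]
tcp_rot: [-3.141, -0.001, 0.0]
contact_force: [0.3, -1.1, -1.3]
opening: 0.488
gripper_force: 20.0
```

```bash
python3 - <<'E'
from h import *
from cell import optics,telemetry
s=telemetry.observe();print(s["tcp_pos"],s["opening"],goal(s,[.360,-.2575,.0603]))
c=optics.capture("wrist"); cv2.imwrite("pics/w10.png",c["image"])
E
```

```text
[ 0.35969127 -0.25641158  0.37366581] 0.48775498329838296 [ 0.03477334  0.11504493 14.63652452]
```

View pics/w10.png

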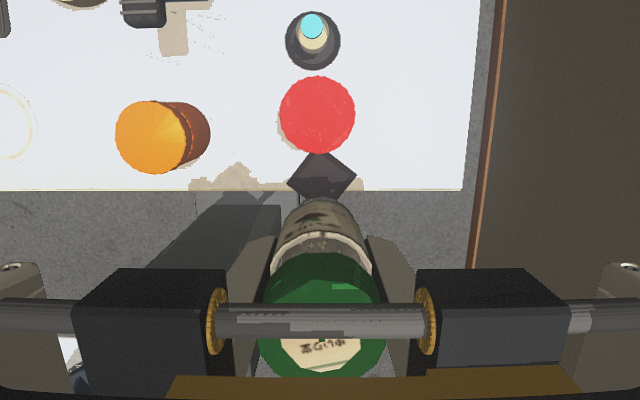

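The spice jar hangs upright, with the square mat's corners at about (287,181) and (357,181), so its centre is roughly where I calculated. The red jar at (317,115) and the aqua vial at (312,28) are still standing.

>>> apply_moves(angular=[[0,0,0],[0,0,0],[0,0,0],[0,0,0],[0,0,0],[0,0,0],[0,0,0],[0,0,0],[0,0,0],[0,0,0]], translation=[[0,0.08,3],[0,0.08,6],[0,0.08,9],[0,0.08,12],[0,0.08,13.5],[0,0.08,14.2],[0,0.08,14.4],[0,0.08,14.4],[0,0.08,14.4],[0,0.08,14.4]], claw=[3,3,3,3,3,3,3,3,3,3])

```text
clock: 25.03
tcp_pos: [0.3599, -0.2583, 0.2308]
tcp_rot: [3.14, 0.0, 0.002]
contact_force: [-0.6, -0.7, -0.7]
opening: 0.488
gripper_force: 20.0
```

>>> apply_moves(angular=[[0,0,0],[0,0,0],[0,0,0],[0,0,0],[0,0,0]], translation=[[0.05,-0.05,0.15],[0.05,-0.05,0.3],[0.05,-0.05,0.35],[0.05,-0.05,0.35],[0.05,-0.05,0.35]], claw=[3,3,3,3,3])

```text
clock: 25.45
tcp_pos: [0.3604, -0.2577, 0.2271]
tcp_rot: [3.141, -0.0, 0.002]
contact_force: [-1.4, 3.3, 14.3]
opening: 0.49
gripper_force: 20.0
```

Seated. Release, rise, and back away to the side for a final look.

>>> apply_moves(angular=[[0,0,0],[0,0,0],[0,0,0],[0,0,0],[0,0,0],[0,0,0],[0,0,0],[0,0,0],[0,0,0],[0,0,0],[0,0,0],[0,0,0]], translation=[[0,0,-0.15],[0,0,-0.15],[0,0,-0.15],[0,0,-0.15],[0,0,-1],[0,0,-3],[0,0,-6],[0,0,-10],[0,0,-14],[0,0,-17],[0,0,-18],[0,0,-18]], claw=[6.6,6.6,6.6,6.6,6.6,6.6,6.6,6.6,6.6,6.6,6.6,6.6])

```text
clock: 26.45
tcp_pos: [0.3602, -0.2577, 0.4088]
tcp_rot: [3.138, -0.0, 0.006]
contact_force: [0.2, 0.2, -0.4]
opening: 0.707
gripper_force: 0.0
```

>>> apply_moves(angular=[[0,0,0],[0,0,0],[0,0,0],[0,0,0],[0,0,0],[0,0,0],[0,0,0],[0,0,0],[0,0,0],[0,0,0]], translation=[[0,-3,0],[0,-6,0],[0,-9,0],[0,-12,0],[0,-15,0],[0,-18,0],[0,-19,0],[0,-19,0],[0,-19,0],[0,-19,0]], claw=[6.6,6.6,6.6,6.6,6.6,6.6,6.6,6.6,6.6,6.6])

```text
clock: 27.28
tcp_pos: [0.3601, -0.0683, 0.4055]
tcp_rot: [-3.141, 0.001, 0.002]
contact_force: [0.2, 0.4, 0.2]
opening: 0.708
gripper_force: 0.0
```

```bash
python3 - <<'E'
from h import *
from cell import optics,telemetry
s=telemetry.observe();print(s["tcp_pos"],s["clock"])
for n in("wrist","top"):
  c=optics.capture(n); cv2.imwrite(f"pics/f_{n}.png",c["image"])
  for nm,lo,hi,z in(("green",(40,80,40),(85,255,255),.109),("red",(0,150,80),(8,255,255),.075),("aqua",(80,60,80),(100,255,255),.063)):
    for b in blobs(c,lo,hi,(0,0,640,400),10):
      p=plane(c,[b[:2]],z)[0]
      if abs(p[1]+.25)<.04 and .3<p[0]<.6: print(n,nm,b,p)
w=cv2.resize(c["image"][165:275,330:440],None,fx=5,fy=5,interpolation=cv2.INTER_CUBIC)
a=cv2.imread("pics/f_wrist.png"); f=np.zeros((550,800,3),np.uint8); f[:,:550]=w; f[:156,550:]=cv2.resize(a,(250,156)); cv2.imwrite("pics/f.png",f)
E
```

```text
[ 0.36014539 -0.06829843  0.40553227] 27.2833
wrist green (538.5, 198.0, 1855.5, (514, 173, 50, 50)) [ 0.35906552 -0.25688306  0.109     ]
wrist red (522.8, 115.3, 3337.5, (491, 82, 65, 68)) [ 0.42761868 -0.25193252  0.075     ]
wrist aqua (520.3, 37.8, 316.5, (510, 28, 21, 20)) [ 0.49550491 -0.24744901  0.063     ]
top green (410.1, 259.9, 218.0, (402, 252, 17, 17)) [ 0.35818312 -0.25585564  0.109     ]
top red (406.0, 233.2, 358.0, (395, 223, 23, 22)) [ 0.42715143 -0.25118051  0.075     ]
top aqua (405.1, 207.6, 26.0, (402, 205, 7, 6)) [ 0.49633797 -0.25069062  0.063     ]
```

View pics/f.png

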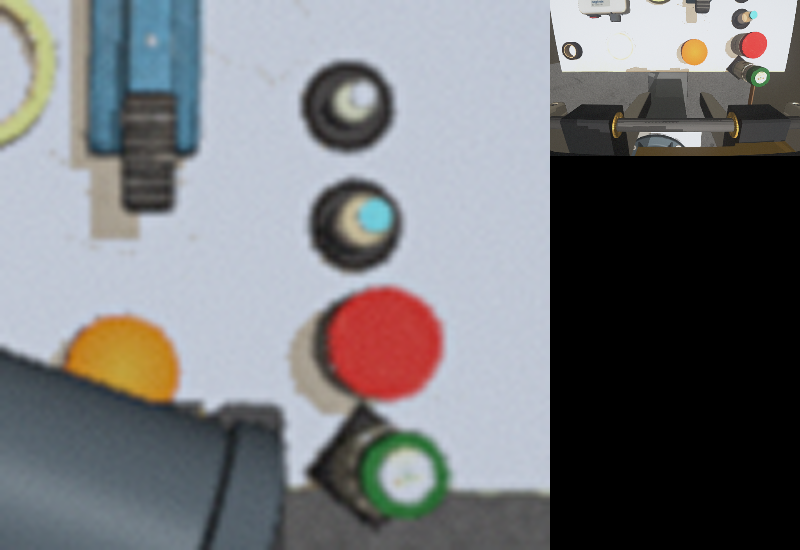

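The final top view shows all four containers upright on their mats: spice jar at crop (405,475), red jar (385,343), aqua vial (365,220) and white vial (355,100). The measured positions of the first three are within about 3 mm of the mat centres, and the gripper is clear of everything.

```bash
python3 -c "
from cell import r
print(r.close_job())"
```

```text
the job is handed in; nothing more can be done
None
```

The job is handed in: spice jar on the square mat, then red jar, aqua vial and white vial along the row, all upright and within about 3 mm of centre by the camera measurements, with the tape roll left where it was.

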